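Clear the amber waste chips off the work board

ROBOT

A 7-joint arm with a two-finger parallel gripper is mounted at the origin on a cart in front of the work surface, level with it; the furniture and walls round the work are solid. World frame = base frame: x ahead of the robot, y to its left, z up, the work surface at z = 0. Lengths are in mm, angles in rad, forces in N, time in s.
With the tool pointing down it reaches from about 425 to 875 mm from the base axis. Payload 8.4 kg.
Tool frame: the origin (TCP) lies on the centre line of the jaws, within the pads' length; the fingertips stand 11 mm ahead of it and the grasp point (between the pads) lies 8 mm behind it; z points along the fingers, y is the line along which they close (so a half turn about z gives the same grasp; the last joint's range is limited). The gripper opens to 85 mm and grips with 20 to 120 N. Pads are 22 mm wide; open, the fingers measure 114 mm over their backs; the gripper's body (76 mm by 85 mm) begins 54 mm behind the grasp point. The pads swing forward as they close: fully open they stand 13 mm farther back than shut.
Start: joints at [-1.258, 0.333, 0.04, 1.465, -0.013, 1.343, -0.059], TCP at [260.167, 595.632, 242.308] pointing down, gripper open.
Joint ranges: [-2.58, 2.58], [-0.38, 2.09], [-1.3, 1.39], [0.25, 2.4], [-1.5, 4.64], [0.08, 2.09], [-2.65, 2.65]. Speed limits (rad/s): [2.22, 2.22, 2.79, 2.79, 3.14, 3.14, 3.14].

INTERFACE

Orientations are given as a rotation vector (axis times angle).
In Python, from plant import sense, get_image, finish_job gives the robot as it stands. The module is installed in compiled form; this text tells all that it offers.
- The arm moves only by the tool drive_tool, never from a script. Its argument "series" is a list of rows, each a list of 2 entries, a list of its own where there are three numbers: the shift along the tool's x, y, z normalised to -1 to 1, where 1 is 0.08 m, then the turn, a rotation vector about the tool's x, y, z normalised to -1 to 1, where 1 is 90 degrees. A call has 1 to 12 rows; each row shifts and turns the commanded pose from where the row before left it, along the tool's axes as they then stand; what a row does not reach is not made up. A row lasts 1/8 s, in which the tool goes at most 62.5 mm and 10.7 degrees, less where a joint would pass 70% of its speed; a pose out of reach is approached as far as the arm can. A call with a number of a shift or a turn outside -1 to 1 is refused whole. A call with a gripper value outside its range is refused whole. "grip" is the opening, from -1 (shut) to 1 (fully open), set as the call begins (left out, the last holds). The fingers move at their own pace and stop on an object; "newtons" is the grip in N (left out, the last holds). Time passes only in rows, so rows that do not move let the fingers close. It gives the time, the measured TCP pose, the force, the opening and the grip force at its end, in the units of the state.
- sense(): the state, without advancing time (a new reading comes with each control period).
- get_image(name): name is "scene" or "top"; returns a dict with "img" (420x560x3 uint8, red, green, blue), "camera_matrix" (3x3 intrinsics, pixels), "rvec" (rotation vector, rad) and "tvec" (3), from world to camera coordinates, as OpenCV has them. Camera axes: x right, y down, z forward; pixel columns grow to the right and rows downward; lengths in mm; the calibration is good to about 2 mm. A picture is of the moment at which its call begins. There is no depth.
- finish_job(): hands the job in; it is judged then, once.
The state is a dict: "t": time; "joint_positions": joint angles; "dq": joint speeds; "joint_efforts": joint torques, N m; "position": TCP position; "tcp_rot": TCP orientation; "contact_force": force on the tool from outside, world axes, zero at the start; "torque": the same for the moment, N m; "grip_width": finger opening in mm; "grip_force": force on a finger pad.
Only numpy, scipy, OpenCV 4.12 (cv2) and the standard library are available. Lean on these libraries where they do the work, as an engineer would, in place of code of your own. Each camera call takes 0.05 s, during which the arm holds its last target. There are 200 camera calls.

TASK

Clear the two flat waste chips of amber off the wooden work board and into the white dish, which stays upright. The plump egg-shaped stone on the board is finished work: leave it where it lies.

Things in the scene. Friction and masses are not known exactly. Their poses are not given: they have to be found in the camera images.
- chip_a_centre (a point): Long, flat amber chip, waste, lying on the wooden work board (top 16 mm above the table). 33 (its x, the way to grip) x 65 (its y) x 18 mm high, edges tapering, 16 to 28 g. Point: its centre, half-way up.
- chip_b_centre (a point): Shorter, flat amber chip, waste, lying on the wooden work board (top 16 mm above the table). 33 (its x, the way to grip) x 51 (its y) x 16 mm high, edges tapering, 16 to 28 g. Point: its centre, half-way up.
- dish: White square-cornered dish, open at the top, standing on the table: 118 (its x) x 158 (its y) x 58 mm high. Origin: centre of its underside; z up. The inside measures about 105 x 140 mm at the rim and 78 x 112 mm at the floor, which is about 10 mm up; a few amber crumbs up to 22 mm high are stuck to the floor at its -y end. It is loose, 0.18 kg.
- stone_centre (a point): Finished amber stone, plump and egg-shaped, 34 (its x) x 47 (its y) x 34 mm high, loose on the same board in a row with the chips, at least 80 mm from them centre to centre. Not to be moved. Point: its centre, half-way up.

How it is judged (in metres and radians):
At the end, for the whole second after the job is handed in: The centres of both chips lie inside the dish, below its rim (within 55 mm of its centre along its x, 75 mm along its y and less than 55 mm above its underside), at rest; the dish stands within 10 degrees of upright; the egg-shaped stone is within 25 mm of where it lay (x of chip_a_centre in the frame of dish between -0.055 and 0.055 m and y of chip_a_centre in the frame of dish between -0.075 and 0.075 m and z of chip_a_centre in the frame of dish between 0 and 0.055 m and x of chip_b_centre in the frame of dish between -0.055 and 0.055 m and y of chip_b_centre in the frame of dish between -0.075 and 0.075 m and z of chip_b_centre in the frame of dish between 0 and 0.055 m and linear speed of each of chip_a, chip_b below 0.02 m/s and angle between dish's own z axis and vertical below 0.17 rad and distance of stone_centre from where it was at the start of the episode below 0.025 m); the robot touches nothing.
It fails at once if the egg-shaped stone is moved more than 25 mm (distance of stone_centre from where it was at the start of the episode above 0.025 m).
It also fails if it takes over 54 s, if anything falls off the work surface, if the arm or the gripper's body presses on something with over 40 N, if the wrist force passes 120 N, or if a joint passes its speed limit or range.

## Working session

There is one attempt and no reset: what is moved stays moved. The work goes in short steps, Python scripts to look and compute and a tool call to move; the robot and the scene stay as the last step left them, time stands still between calls to the robot, and variables do not carry over. Pictures are saved under pics/ and viewed, at most 10 in all, crops included, and the job is handed in when it is done.

Besides the shell and the picture viewer there is one more tool, called after ">>>" by a JSON object that holds its "name" and its "arguments". drive_tool: Moves the arm, as the interface text tells. Its arguments: {"type":"object","properties":{"series":{"type":"array"},"grip":{"type":"number"},"newtons":{"type":"number"}},"required":["series"]}

```bash
mkdir -p pics; cat > h.py <<'E'
import numpy as np, cv2
from plant import sense, get_image, finish_job
def ray(d,u,v,z):
    R=cv2.Rodrigues(np.array(d["rvec"],float))[0];t=np.array(d["tvec"],float).ravel()
    c=-R.T@t; k=R.T@np.linalg.inv(np.array(d["camera_matrix"]))@np.array([u,v,1.])
    return c+k*(z-c[2])/k[2]
def proj(d,p):
    return cv2.projectPoints(np.array([p],float),np.array(d["rvec"],float),np.array(d["tvec"],float),np.array(d["camera_matrix"],float),None)[0].ravel()
def save(d,n): cv2.imwrite("pics/"+n+".png",d["img"][:,:,::-1])
E
python3 - <<'E'
from h import *
for n in("top","scene"):
    d=get_image(n);save(d,n+"0")
    R=cv2.Rodrigues(np.array(d["rvec"],float))[0]
    print(n,-R.T@np.array(d["tvec"]).ravel(),[ray(d,u,v,0).round() for u,v in((0,0),(559,0),(0,419),(559,419))])
    hsv=cv2.cvtColor(d["img"],cv2.COLOR_RGB2HSV)
s=sense();print(s["position"],s["tcp_rot"],s["grip_width"],s["contact_force"])
E
```

```text
top [ 498.67235538  -39.04380512 1012.46012861] [array([1111.,  757.,    0.]), array([1111., -713.,    0.]), array([ 20., 687.,   0.]), array([  67., -689.,    0.])]
scene [ 104.95954538 -389.61910985  710.88452841] [array([ 743., 1866.,    0.]), array([2289., -162.,    0.]), array([-79.,  80.,   0.]), array([ 510., -631.,    0.])]
[260.0290973  595.29163232 241.50225657] [-6.42316936e-01 -3.07498584e+00  2.29249062e-03] 85.40206092721134 [ 0.58618353 -0.44612497  0.60776825]
```

View pics/top0.png

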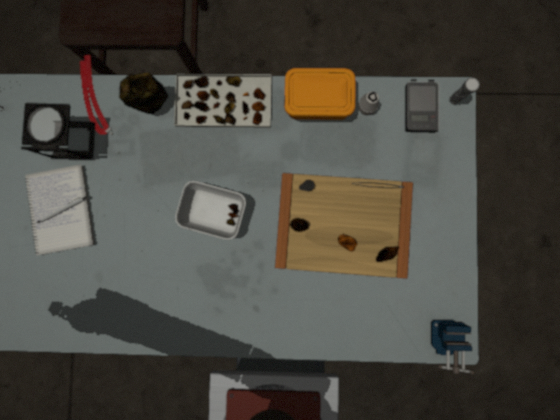

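View pics/scene0.png

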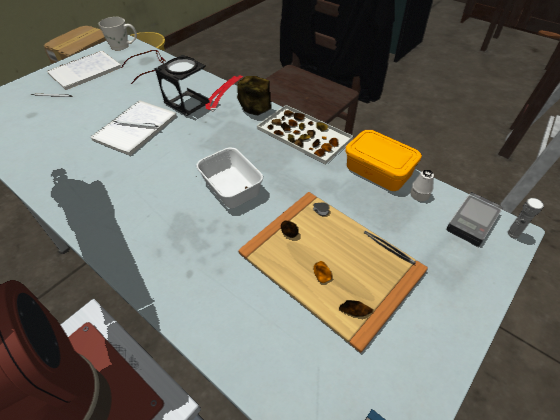

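The top view shows the dish at (212,210) with crumbs on its right side. The board holds three ambers, at (300,225), (347,242) and (387,254). I'll zoom in to tell the stone from the chips.

```bash
python3 - <<'E'
from h import *
T=get_image("top");S=get_image("scene")
a=cv2.resize(T["img"][165:285,170:420],None,fx=3.2,fy=3.2,interpolation=cv2.INTER_CUBIC)[:384]
b=cv2.resize(S["img"][205:330,260:390],(416,400),interpolation=cv2.INTER_CUBIC)
c=cv2.resize(S["img"][140:220,190:270],(384,384),interpolation=cv2.INTER_CUBIC)
im=np.zeros((584+0,800,3),np.uint8)
im[:300,:625]=cv2.resize(a,(625,300)); im[300:,:295]=cv2.resize(b,(295,284)); im[300:,300:584]=cv2.resize(c,(284,284))
cv2.imwrite("pics/crop.png",im[:,:,::-1])
print("tcp in top",proj(T,sense()["position"]))
for n,d,bx in(("top",T,(285,210,405,265)),("scene",S,(275,215,380,325))):
    x0,y0,x1,y1=bx;im=d["img"][y0:y1,x0:x1].astype(int)
    hsv=cv2.cvtColor(d["img"],cv2.COLOR_RGB2HSV)[y0:y1,x0:x1]
    m=((hsv[...,2]<90)|((hsv[...,1]>190)&(hsv[...,0]<19))).astype(np.uint8)
    if n=="scene": m0=m
    k,l,st,ce=cv2.connectedComponentsWithStats(m)
    for i in range(1,k):
        if st[i,4]<40: continue
        P=np.array([ray(d,u+x0,v+y0,25)[:2] for v,u in np.argwhere(l==i)],np.float32)
        r=cv2.minAreaRect(P); box=cv2.boxPoints(r); e=box[1]-box[0]; f=box[2]-box[1]
        L=e if np.linalg.norm(e)>np.linalg.norm(f) else f
        print(n,(ce[i]+[x0,y0]).round(1),st[i,4],"mean@25",P.mean(0).round(1),"rect",np.round(r[0],1),np.round(r[1],1),"long dir deg",np.degrees(np.arctan2(L[1],L[0])).round())
E
```

```text
tcp in top [-37.09432072 350.65457846]
top [298.9 224.4] 226 mean@25 [522.6 -55.4] rect [522.3 -55.6] [32.1 49.3] long dir deg -89.0
top [347.2 241.9] 220 mean@25 [ 481.9 -174.4] rect [ 482.2 -172.7] [47.3 31.5] long dir deg 68.0
top [387.1 253.3] 274 mean@25 [ 456.2 -271.4] rect [ 455.8 -272.3] [36.4 56.3] long dir deg -89.0
scene [289.2 229. ] 232 mean@25 [523.2 -54.7] rect [523.5 -54.4] [47.7 36. ] long dir deg 46.0
scene [322.1 272.1] 282 mean@25 [ 478.7 -177. ] rect [ 479.7 -176. ] [49.3 31.6] long dir deg 60.0
scene [355.1 308.5] 395 mean@25 [ 452.8 -272.9] rect [ 453.4 -273.4] [32.7 62.3] long dir deg -60.0
```

View pics/crop.png

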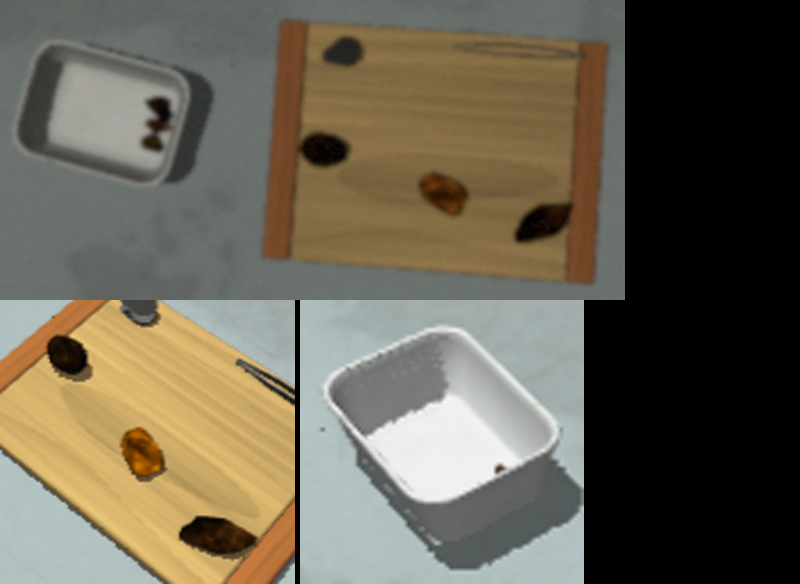

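The left stone at (300,225) is smooth and triangulates about 7 mm higher, so it is the finished one. The middle is chip b and the right is chip a. Next I refine the axes and find the dish.

```bash
cat > plan.py <<'E'
from h import *
from scipy.spatial.transform import Rotation as Ro
def rel(target,yaw_y):
    "shift (tool-axis units) and turn (units) from current pose to target xyz, tool y at yaw deg"
    s=sense();R=Ro.from_rotvec(s["tcp_rot"]).as_matrix();y=np.radians(yaw_y)
    Y=np.array([np.cos(y),np.sin(y),0]);Z=np.array([0,0,-1.]);W=np.c_[np.cross(Y,Z),Y,Z]
    print("t",s["t"],"pos",np.round(s["position"],1),"yaw",np.degrees(np.arctan2(R[1,1],R[0,1])).round(1))
    print("shift mm/80 (now axes)",(R.T@(np.array(target)-s["position"])/80).round(3),"(final axes)",(W.T@(np.array(target)-s["position"])/80).round(3),"turn/90",(Ro.from_matrix(R.T@W).as_rotvec()/(np.pi/2)).round(3))
E
python3 - <<'E'
from plan import *
T=get_image("top");S=get_image("scene")
for n,d,bx in(("top",T,(285,210,402,265)),("scene",S,(275,215,380,325))):
    x0,y0,x1,y1=bx;hsv=cv2.cvtColor(d["img"],cv2.COLOR_RGB2HSV)[y0:y1,x0:x1]
    m=((hsv[...,2]<90)|((hsv[...,1]>190)&(hsv[...,0]<19))).astype(np.uint8)
    k,l,st,ce=cv2.connectedComponentsWithStats(m)
    for i in range(1,k):
        if st[i,4]<40: continue
        P=np.array([ray(d,u+x0,v+y0,25)[:2] for v,u in np.argwhere(l==i)])
        w,V=np.linalg.eigh(np.cov(P.T));L=V[:,1]*np.sign(V[0,1])
        q=(P-P.mean(0))@V
        print(n,P.mean(0).round(1),"ext",np.ptp(q,axis=0).round(),"mid",(V@((q.max(0)+q.min(0))/2)+P.mean(0)).round(1),"long",np.degrees(np.arctan2(L[1],L[0])).round(1))
# dish rim: bright low-saturation rim in top
for n,d,bx,th in(("top",T,(168,172,255,248),1),("scene",S,(190,140,270,210),1)):
    x0,y0,x1,y1=bx;im=d["img"][y0:y1,x0:x1].astype(int)
    m=((im[...,2]-im[...,0]<8)&(im.min(2)>(85 if n=="top" else 150))).astype(np.uint8)
    m=cv2.morphologyEx(m,cv2.MORPH_OPEN,np.ones((2,2),np.uint8))
    c=max(cv2.findContours(m,cv2.RETR_EXTERNAL,cv2.CHAIN_APPROX_NONE)[0],key=cv2.contourArea)[:,0]
    P=np.array([ray(d,u+x0,v+y0,58)[:2] for u,v in c],np.float32)
    r=cv2.minAreaRect(P);b=cv2.boxPoints(r);print(n,"dish",np.round(r[0],1),np.round(r[1],1),"edge deg",np.degrees(np.arctan2(*(b[1]-b[0])[::-1])).round(1),np.degrees(np.arctan2(*(b[2]-b[1])[::-1])).round(1))
E
```

```text
top [522.6 -55.4] ext [33. 50.] mid [522.1 -55.3] long 84.2
top [ 481.9 -174.5] ext [32. 48.] mid [ 482.9 -173.3] long 62.3
top [ 456.3 -271.4] ext [33. 66.] mid [ 456.5 -271.4] long -61.8
scene [523.2 -54.7] ext [36. 51.] mid [523.4 -54.1] long 66.1
scene [ 478.9 -176.9] ext [32. 50.] mid [ 480.1 -175.5] long 54.5
scene [ 452.9 -272.9] ext [32. 62.] mid [ 453.6 -273.3] long -59.4
top dish [554.5 158.2] [181.6 210.1] edge deg -88.8 1.2
scene dish [550.1 154.3] [157.9 116.8] edge deg -14.5 75.5
```

>>> {"name": "drive_tool", "arguments": {"series": [[[-0.56,-0.43,0],[0,0,0]],[[-0.56,-0.43,0],[0,0,0]],[[-0.56,-0.43,0],[0,0,0]],[[-0.56,-0.43,0],[0,0,0]],[[-0.56,-0.43,0],[0,0,0]],[[-0.56,-0.43,0],[0,0,0]],[[-0.56,-0.43,0],[0,0,0]],[[0,0,0],[0,0,0.104]],[[0,0,0],[0,0,0.104]],[[0,0,0],[0,0,0.104]],[[0,0,0],[0,0,0.104]],[[0,0,0],[0,0,0]]], "grip": 0.4, "newtons": 30}}

```text
t: 1.8
position: [451.1, 249.4, 242.3]
tcp_rot: [-1.594, -2.707, -0.0]
contact_force: [-0.6, 0.1, 0.2]
grip_width: 60.1
grip_force: 0.0
```

```bash
python3 -c "
from plan import *
rel([455,-272,110],29)"
```

```text
t 1.8 pos [451.1 249.4 242.3] yaw 29.0
shift mm/80 (now axes) [-5.723 -3.12   1.654] (final axes) [-5.724 -3.117  1.654] turn/90 [ 0. -0.  0.]
```

>>> {"name": "drive_tool", "arguments": {"series": [[[-0.572,-0.312,0.16],[0,0,0]],[[-0.572,-0.312,0.16],[0,0,0]],[[-0.572,-0.312,0.16],[0,0,0]],[[-0.572,-0.312,0.16],[0,0,0]],[[-0.572,-0.312,0.16],[0,0,0]],[[-0.572,-0.312,0.16],[0,0,0]],[[-0.572,-0.312,0.16],[0,0,0]],[[-0.572,-0.312,0.16],[0,0,0]],[[-0.572,-0.312,0.16],[0,0,0]],[[-0.572,-0.312,0.16],[0,0,0]],[[0,0,0],[0,0,0]],[[0,0,0],[0,0,0]]]}}

```text
t: 3.3
position: [454.3, -271.5, 114.2]
tcp_rot: [-1.592, -2.708, 0.0]
contact_force: [0.4, 0.9, 0.6]
grip_width: 59.9
grip_force: 0.0
```

```bash
python3 -c "
from plan import *
rel([455,-272,27],29)
d=get_image('scene');save(d,'s1')"
```

```text
t 3.3 pos [ 454.3 -271.5  114.2] yaw 29.1
shift mm/80 (now axes) [-0.01   0.005  1.09 ] (final axes) [-0.01   0.004  1.09 ] turn/90 [-0.    -0.     0.001]
```

View pics/s1.png

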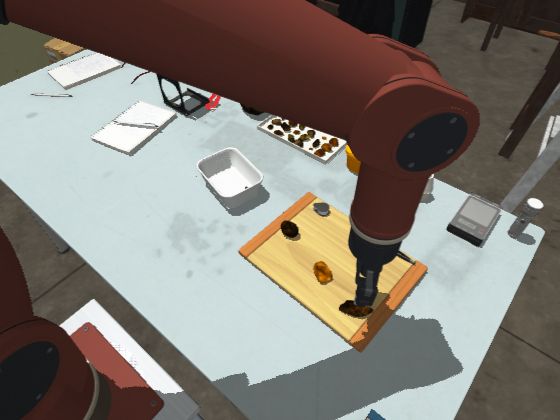

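The gripper hovers over chip a at (357,308), with the fingers across its short axis. I'll descend and close.

>>> {"name": "drive_tool", "arguments": {"series": [[[-0.01,0,0.3],[0,0,0]],[[0,0,0.3],[0,0,0]],[[0,0,0.3],[0,0,0]],[[0,0,0.1],[0,0,0]],[[0,0,0.09],[0,0,0]],[[0,0,0],[0,0,0]],[[0,0,0],[0,0,0]]]}}

```text
t: 4.22
position: [455.2, -272.6, 27.8]
tcp_rot: [1.595, 2.706, 0.001]
contact_force: [0.5, 0.1, 0.3]
grip_width: 60.0
grip_force: 0.0
```

>>> {"name": "drive_tool", "arguments": {"series": [[[0,0,0],[0,0,0]],[[0,0,0],[0,0,0]],[[0,0,0],[0,0,0]],[[0,0,0],[0,0,0]],[[0,0,0],[0,0,0]],[[0,0,0],[0,0,0]],[[0,0,0],[0,0,0]],[[0,0,0],[0,0,0]]], "grip": -1, "newtons": 30}}

```text
t: 5.22
position: [455.0, -272.6, 27.7]
tcp_rot: [1.595, 2.706, 0.001]
contact_force: [-2.0, 1.2, 7.0]
grip_width: 30.8
grip_force: 29.1
```

>>> {"name": "drive_tool", "arguments": {"series": [[[0,0,-0.1],[0,0,0]],[[0,0,-0.2],[0,0,0]],[[0,0,-0.4],[0,0,0]],[[0,0,-0.6],[0,0,0]],[[0,0,-0.5],[0,0,0]],[[0,0,0],[0,0,0]],[[0,0,0],[0,0,0]]]}}

```text
t: 6.1
position: [454.6, -272.3, 171.3]
tcp_rot: [1.595, 2.706, 0.001]
contact_force: [0.7, -0.1, -0.5]
grip_width: 30.9
grip_force: 29.8
```

```bash
python3 -c "
from plan import *
D=np.array([551.5,156,0]);y=np.radians(75.5);Y=np.array([np.cos(y),np.sin(y),0])
print(D+20*Y, D-12*Y)
print(sense()['grip_width'],sense()['grip_force'])
rel(D+20*Y+[0,0,150],75.5)
d=get_image('scene');save(d,'s2')"
```

```text
[556.50760008 175.36295281   0.        ] [548.49543995 144.38222832   0.        ]
30.866753975622757 29.756587468727957
t 6.1 pos [ 454.6 -272.3  171.3] yaw 29.0
shift mm/80 (now axes) [4.278 3.824 0.269] (final axes) [0.168 5.736 0.266] turn/90 [ 0.     0.    -0.517]
```

View pics/s2.png

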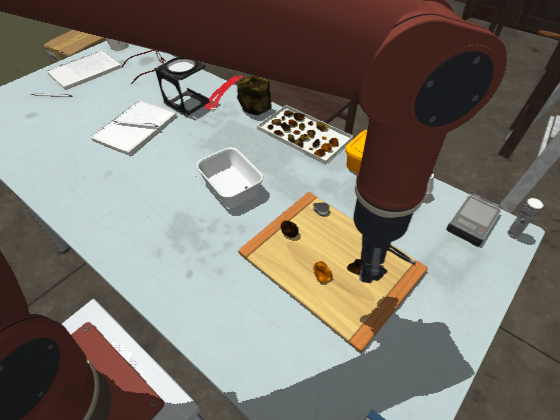

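Chip a is held clear of the board at (370,268), and the stone has not moved. On to the dish.

>>> {"name": "drive_tool", "arguments": {"series": [[[0.428,0.382,0],[0,0,0]],[[0.428,0.382,0],[0,0,0]],[[0.428,0.382,0],[0,0,0]],[[0.428,0.382,0],[0,0,0]],[[0.428,0.382,0],[0,0,0]],[[0.428,0.382,0],[0,0,0]],[[0.428,0.382,0],[0,0,0]],[[0.428,0.382,0],[0,0,0]],[[0.428,0.382,0],[0,0,0]],[[0.428,0.382,0],[0,0,0]],[[0,0,0],[0,0,0]]]}}

```text
t: 7.52
position: [555.4, 179.3, 169.2]
tcp_rot: [-1.586, -2.71, 0.003]
contact_force: [-0.7, -0.5, -0.3]
grip_width: 30.8
grip_force: 29.8
```

>>> {"name": "drive_tool", "arguments": {"series": [[[0,0,0],[0,0,-0.103]],[[0,0,0],[0,0,-0.103]],[[0,0,0],[0,0,-0.103]],[[0,0,0],[0,0,-0.103]],[[0,0,0],[0,0,-0.105]],[[0,0,0],[0,0,0]],[[0,0,0],[0,0,0]]]}}

```text
t: 8.4
position: [556.1, 174.4, 170.6]
tcp_rot: [-0.403, -3.115, 0.001]
contact_force: [-0.1, -0.7, 0.2]
grip_width: 30.3
grip_force: 29.8
```

```bash
python3 -c "
from plan import *
rel([556.5,175.4,55],75.5)
print(sense()['grip_width'])
d=get_image('scene');save(d,'s3')"
```

```text
t 8.4 pos [556.1 174.4 170.6] yaw 75.2
shift mm/80 (now axes) [-0.002  0.015  1.445] (final axes) [-0.002  0.014  1.445] turn/90 [-0.001 -0.    -0.003]
30.278727615091267
```

View pics/s3.png

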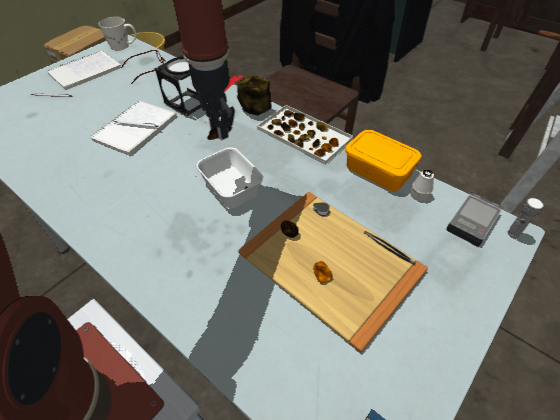

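>>> {"name": "drive_tool", "arguments": {"series": [[[0,-0.05,0.5],[0,0,0]],[[0,0,0.5],[0,0,0]],[[0,0,0.3],[0,0,0]],[[0,0,0.13],[0,0,0]],[[0,0,0.1],[0,0,0]],[[0,0,0],[0,0,0]],[[0,0,0],[0,0,0]]]}}

```text
t: 9.32
position: [555.9, 171.4, 49.6]
tcp_rot: [0.397, 3.115, 0.001]
contact_force: [-0.5, -0.1, -0.3]
grip_width: 30.6
grip_force: 29.8
```

>>> {"name": "drive_tool", "arguments": {"series": [[[0,0,0],[0,0,0]],[[0,0,0],[0,0,0]],[[0,0,0],[0,0,0]],[[0,0,0],[0,0,0]]], "grip": 0.06}}

```text
t: 9.82
position: [555.3, 171.2, 48.8]
tcp_rot: [0.397, 3.116, -0.0]
contact_force: [1.0, 0.5, 0.4]
grip_width: 44.9
grip_force: 0.0
```

>>> {"name": "drive_tool", "arguments": {"series": [[[0,0,-0.2],[0,0,0]],[[0,0,-0.4],[0,0,0]],[[0,0,-0.5],[0,0,0]],[[0,0,-0.5],[0,0,0]],[[0,0,0],[0,0,0]]]}}

```text
t: 10.45
position: [557.4, 171.6, 181.3]
tcp_rot: [0.396, 3.111, 0.006]
contact_force: [-0.5, 0.1, -0.5]
grip_width: 45.1
grip_force: 0.0
```

```bash
python3 -c "
from plan import *
rel([481,-175,120],-30)
d=get_image('scene');save(d,'s4')"
```

```text
t 10.45 pos [557.4 171.6 181.3] yaw 75.5
shift mm/80 (now axes) [-0.159 -4.437  0.747] (final axes) [-4.23   1.34   0.766] turn/90 [ 0.005 -0.     1.172]
```

View pics/s4.png

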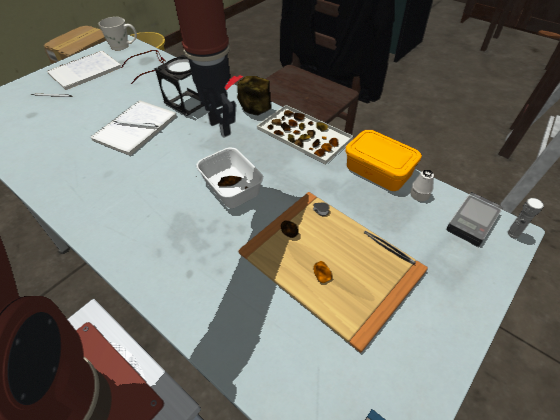

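Chip a lies in the dish at (231,181). Now chip b.

>>> {"name": "drive_tool", "arguments": {"series": [[[-0.02,-0.555,0],[0,0,0]],[[-0.02,-0.555,0],[0,0,0]],[[-0.02,-0.555,0],[0,0,0]],[[-0.02,-0.555,0],[0,0,0]],[[-0.02,-0.555,0],[0,0,0]],[[-0.02,-0.555,0],[0,0,0]],[[-0.02,-0.555,0],[0,0,0]],[[-0.02,-0.555,0],[0,0,0]],[[0,0,0],[0,0,0.117]],[[0,0,0],[0,0,0.117]],[[0,0,0],[0,0,0.117]],[[0,0,0],[0,0,0.117]]], "grip": 0.4}}

```text
t: 12.0
position: [478.0, -175.8, 176.0]
tcp_rot: [-1.498, -2.76, 0.001]
contact_force: [0.0, -0.5, -0.4]
grip_width: 60.2
grip_force: 0.0
```

>>> {"name": "drive_tool", "arguments": {"series": [[[0,0,0],[0,0,0.117]],[[0,0,0],[0,0,0.117]],[[0,0,0],[0,0,0.117]],[[0,0,0],[0,0,0.117]],[[0,0,0],[0,0,0.117]],[[0,0,0],[0,0,0.117]],[[0,0,0.4],[0,0,0]],[[0,0,0.37],[0,0,0]],[[0,0,0],[0,0,0]],[[0,0,0],[0,0,0]]]}}

```text
t: 13.25
position: [478.9, -176.2, 115.8]
tcp_rot: [2.718, 1.575, -0.0]
contact_force: [-0.1, 0.6, 0.4]
grip_width: 59.7
grip_force: 0.0
```

```bash
python3 -c "
from plan import *
rel([481,-175,27],-30)
d=get_image('scene')
cv2.imwrite('pics/s5.png',cv2.resize(d['img'][150:330,230:410],(540,540),interpolation=cv2.INTER_CUBIC)[:,:,::-1])"
```

```text
t 13.25 pos [ 478.9 -176.2  115.8] yaw -29.8
shift mm/80 (now axes) [0.026 0.016 1.11 ] (final axes) [0.026 0.016 1.11 ] turn/90 [0.    0.    0.002]
```

View pics/s5.png

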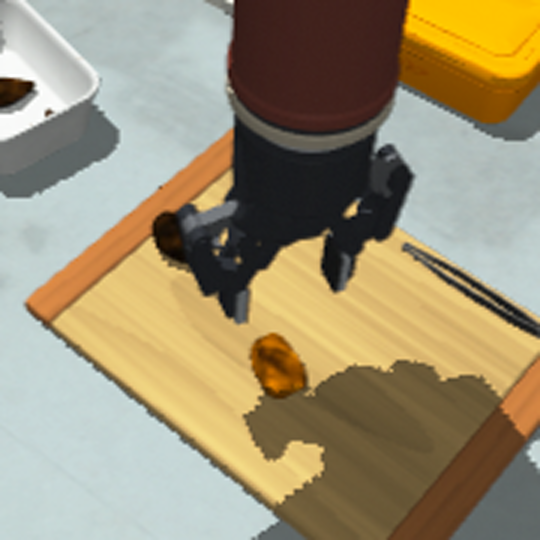

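The open jaws hang over chip b at (277,365 in the crop), aligned across it, and the stone is clear. Descend and grip.

>>> {"name": "drive_tool", "arguments": {"series": [[[0.026,0.016,0.3],[0,0,0]],[[0,0,0.3],[0,0,0]],[[0,0,0.3],[0,0,0]],[[0,0,0.12],[0,0,0]],[[0,0,0.1],[0,0,0]],[[0,0,0],[0,0,0]],[[0,0,0],[0,0,0]]]}}

```text
t: 14.18
position: [481.4, -174.9, 26.2]
tcp_rot: [2.718, 1.575, 0.001]
contact_force: [-0.2, 0.2, 0.5]
grip_width: 59.9
grip_force: 0.0
```

>>> {"name": "drive_tool", "arguments": {"series": [[[0,0,0],[0,0,0]],[[0,0,0],[0,0,0]],[[0,0,0],[0,0,0]],[[0,0,0],[0,0,0]],[[0,0,0],[0,0,0]],[[0,0,0],[0,0,0]],[[0,0,0],[0,0,0]],[[0,0,0],[0,0,0]]], "grip": -1, "newtons": 30}}

```text
t: 15.18
position: [481.9, -175.0, 26.7]
tcp_rot: [2.717, 1.575, 0.003]
contact_force: [-1.3, 0.8, 10.3]
grip_width: 30.3
grip_force: 32.4
```

>>> {"name": "drive_tool", "arguments": {"series": [[[0,0,-0.1],[0,0,0]],[[0,0,-0.2],[0,0,0]],[[0,0,-0.4],[0,0,0]],[[0,0,-0.6],[0,0,0]],[[0,0,-0.5],[0,0,0]],[[0,0,0],[0,0,0]],[[0,0,0],[0,0,0]]]}}

```text
t: 16.05
position: [480.7, -174.5, 169.6]
tcp_rot: [-2.718, -1.575, -0.001]
contact_force: [0.3, 0.9, -0.4]
grip_width: 30.1
grip_force: 29.7
```

```bash
python3 -c "
from plan import *
rel([548.5,144.4,60],75.5)
d=get_image('scene');save(d,'s6')"
```

```text
t 16.05 pos [ 480.7 -174.5  169.6] yaw -29.8
shift mm/80 (now axes) [ 3.88  -1.245  1.372] (final axes) [0.177 4.072 1.37 ] turn/90 [ 0.   -0.   -1.17]
```

View pics/s6.png

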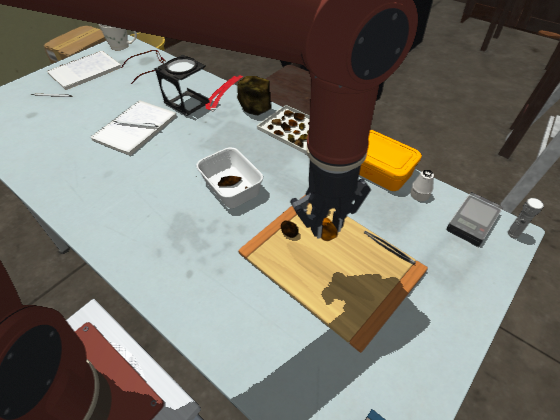

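Chip b is held at (328,228), and the stone is still at (290,229).

>>> {"name": "drive_tool", "arguments": {"series": [[[0,0,0],[0,0,-0.117]],[[0,0,0],[0,0,-0.117]],[[0,0,0],[0,0,-0.117]],[[0,0,0],[0,0,-0.117]],[[0,0,0],[0,0,-0.117]],[[0,0,0],[0,0,-0.117]],[[0,0,0],[0,0,-0.117]],[[0,0,0],[0,0,-0.117]],[[0,0,0],[0,0,-0.117]],[[0,0,0],[0,0,-0.117]],[[0,0,0],[0,0,0]]]}}

```text
t: 17.48
position: [480.2, -174.7, 168.5]
tcp_rot: [-0.399, -3.114, 0.001]
contact_force: [0.7, -0.1, 0.5]
grip_width: 30.0
grip_force: 29.7
```

>>> {"name": "drive_tool", "arguments": {"series": [[[0.02,0.5,0],[0,0,0]],[[0.02,0.5,0],[0,0,0]],[[0.02,0.5,0],[0,0,0]],[[0.02,0.5,0],[0,0,0]],[[0.02,0.5,0],[0,0,0]],[[0.02,0.5,0],[0,0,0]],[[0.02,0.5,0],[0,0,0]],[[0.03,0.47,0],[0,0,0]],[[0,0,0],[0,0,0]],[[0,0,0],[0,0,0]]]}}

```text
t: 18.73
position: [546.9, 135.4, 168.8]
tcp_rot: [-0.401, -3.115, 0.002]
contact_force: [0.1, 0.2, -0.0]
grip_width: 30.5
grip_force: 29.7
```

```bash
python3 -c "
from plan import *
rel([546.5,136.6,58],75.5);print(sense()['grip_width'])"
```

```text
t 18.725 pos [546.9 135.4 168.8] yaw 75.3
shift mm/80 (now axes) [0.008 0.015 1.385] (final axes) [0.009 0.013 1.385] turn/90 [-0.001 -0.001 -0.002]
30.53497853003177
```

>>> {"name": "drive_tool", "arguments": {"series": [[[0,0.015,0.5],[0,0,0]],[[0,0,0.45],[0,0,0]],[[0,0,0.25],[0,0,0]],[[0,0,0.1],[0,0,0]],[[0,0,0.08],[0,0,0]],[[0,0,0],[0,0,0]],[[0,0,0],[0,0,0]]]}}

```text
t: 19.6
position: [548.1, 137.4, 59.9]
tcp_rot: [0.397, 3.115, 0.001]
contact_force: [-0.1, 1.1, -0.8]
grip_width: 30.4
grip_force: 29.7
```

>>> {"name": "drive_tool", "arguments": {"series": [[[0,0,0],[0,0,0]],[[0,0,0],[0,0,0]],[[0,0,0],[0,0,0]],[[0,0,0],[0,0,0]]], "grip": 0.06}}

```text
t: 20.1
position: [547.6, 137.3, 59.1]
tcp_rot: [-0.397, -3.116, 0.0]
contact_force: [-0.7, -0.5, 0.1]
grip_width: 45.8
grip_force: 0.0
```

>>> {"name": "drive_tool", "arguments": {"series": [[[0,0,-0.2],[0,0,0]],[[0,0,-0.4],[0,0,0]],[[0,0,-0.5],[0,0,0]],[[0,0,-0.5],[0,0,0]],[[0,0,-0.5],[0,0,0]],[[0,0,0],[0,0,0]],[[0,0,0],[0,0,0]],[[0,0,0],[0,0,0]]]}}

```text
t: 21.1
position: [547.0, 137.1, 226.2]
tcp_rot: [-0.396, -3.115, 0.002]
contact_force: [-0.1, -0.6, 0.3]
grip_width: 45.5
grip_force: 0.0
```

```bash
python3 -c "
from plan import *
d=get_image('scene')
cv2.imwrite('pics/s7.png',cv2.resize(d['img'][130:250,180:340],(800,600),interpolation=cv2.INTER_CUBIC)[:,:,::-1])"
```

```text
(no output)
```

View pics/s7.png

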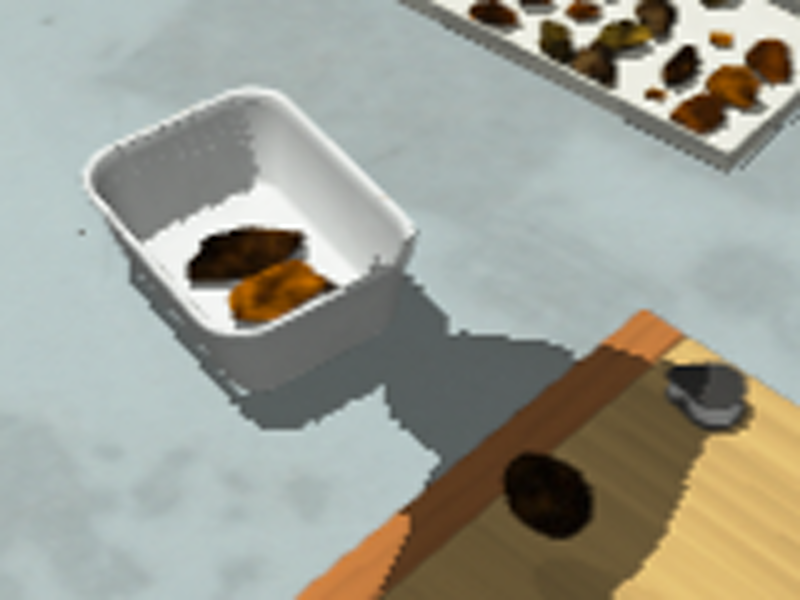

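Both chips lie in the upright dish, at (245,253) and (278,292) in the crop, below the rim. The stone has not moved, and the gripper is clear at z = 226.

```bash
python3 -c "
from h import *
print(finish_job())"
```

```text
the job is handed in; nothing more can be done
None
```

I put both amber chips in the white dish, which is still upright, left the finished stone where it lay, and handed the job in at about 21 s; no verdict came back.

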